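# Raise the coin basket three clicks on the viewing lift and hold it

## Task

Hang the small coin basket by its hoop handle on the hook of the viewing lift and let go of the basket, then press the lift's lever down exactly three clicks - feel for them, and never go on to a fourth - so that the basket rises in front of the magnifier. The lever springs back when let go, so finish while still holding it down in the third click with your fingers, and do not knock the other things on the bench out of place.

Things in the scene. Friction and masses are not known exactly. Their poses are not given: they have to be found in the camera images.
- basket_tab (a point): Centre of the grip tab of the loose coin basket: metal box 80 x 80 x 45 mm, about 0.3 kg, with a rigid hoop over it. The tab is a grey upright block, 16 mm (x) x 20 mm (y) x 46 mm tall, on the middle of the hoop's top bar; this centre is 142 mm above the basket's underside. z up, x along the hoop's bar, y through the hoop. Grip it from above across its 16 mm.
- hoop_bar (a point): Centre of the hoop's horizontal top bar (8 mm thick, straight for 54 mm along x), 115 mm above the basket's underside and 27 mm below basket_tab. The opening under the bar is 66 mm wide and 66 mm high down to the basket's rim. Same axes as basket_tab.
- lift: Viewing lift, fixed: grey base 130 x 120 mm, two white cheeks 214 mm tall, origin on the table under their middle. Its rocker lever lies along its y axis, pivot 190 mm up: hook at the -y end, black hand grip at the +y end. A round magnifier, 116 mm across, top 193 mm up, stands 114 mm to +x of the hook. z up.
- hook_seat (a point): Seat of the lever's upturned hook (8 mm bar), 130 mm from the pivot; the hung hoop's bar rests with its centre about 4 mm above it. The hook's tip is 33 mm to the lift's -y, its top up to 20 mm above this point. Bring the hoop, bar along the lift's x, from -y over the tip with the bar's centre 35 to 40 mm above this point, until above it, and lower. Axes as the lift's when at rest.
- lever_grip (a point): Middle of the lever's black hand grip, a round bar 20 mm thick, 80 mm long along the lift's x, 155 mm from the pivot; its +x end, 43 mm from here, joins the lever. At rest it is 0.35 rad above level, 243 mm up. Push it down from above with shut fingers or pinch it; it moves on an arc about the pivot. A spring and the hung basket push it back up from any notch.
- lever (a joint): Lever angle, rad: 0 at rest, growing as the grip goes down; stop at 0.74. Pressing takes 5 to 9 N with the basket hung. As the pawl meets a pin the force jumps by 2 to 5 N, then fades by 4 to 6 N while it rides over and drops into the notch beyond: one click; there the next pin's jump begins. Pins are 0.12 rad (18 mm at the grip) apart; the first one's crest is at 0.12 to 0.22, varying.
- pawl_mark (a point): Point on the lever's pendulum arm, 100 mm from the pivot, straight down from it at rest, moving to the lift's -y as the grip goes down; the sprung pawl rides here, on the +x side of the cheeks.
- third_notch (a point): Middle of the third notch of the notched quadrant plate (steel pins 12 mm apart around the pivot at 100 mm radius, on the +x side of the cheeks). The plate is set differently from start to start but does not move. pawl_mark is here when the lever is three clicks down; the crests on either side are 6 mm away.
- jar_a: Bystander: glass jar with white cap, 60 mm across, 85 mm tall; origin under its middle. Leave alone.
- jar_b: Bystander: glass jar with metal cap, 52 mm across, 70 mm tall; origin under its middle. Leave alone.
- brush: Bystander: flat brush lying down; origin under its middle. Leave alone.
- calliper_case: Bystander: black case 160 x 60 x 22 mm; origin under its middle. Leave alone.
- loupe: Bystander: dark metal loupe 48 mm across, 26 mm tall; origin under its middle. Leave alone.
- weight: Bystander: brass balance weight 38 mm across, 55 mm tall; origin under its middle. Leave alone.
Mind the look-alikes: they are no part of the job. What is shaped like the part that bears basket_tab but purple or red is not meant.

How it is judged:
By the outcome, as a careful person would: the job done as asked, in the order asked, and still so for the second after the job is handed in, while the arm keeps its last pose, push and grip.
It also fails if it takes over 61 s, if anything falls off the work surface, if the arm or the gripper's body presses on something with over 40 N, if the wrist force passes 120 N, or if a joint passes its speed limit or range.

## Robot

A 7-joint arm with a two-finger parallel gripper is mounted at the origin on the work surface. World frame = base frame: x ahead of the robot, y to its left, z up, the work surface at z = 0. Lengths are in m, angles in rad, forces in N, time in s.
With the tool pointing down it reaches from about 0.35 to 0.9 m from the base axis. Payload 8.1 kg.
Tool frame: the origin (TCP) lies midway between the tips of the shut fingers; the grasp point (between the pads) lies 19 mm behind it; z points along the fingers, y is the line along which they close (so a half turn about z gives the same grasp; the last joint's range is limited). The gripper opens to 92 mm and grips with 3 to 60 N. Pads are 19 mm wide; open, the fingers measure 130 mm over their backs; the gripper's body (75 mm by 190 mm) begins 47 mm behind the grasp point.
Start: joints at [1.109, 0.434, 0.025, 1.573, -0.012, 1.134, -0.075], TCP at [0.219, -0.585, 0.227] pointing down, gripper open.
Joint ranges: [-2.62, 2.62], [-0.44, 2.09], [-1.27, 1.32], [0.08, 2.57], [-1.32, 4.46], [0.12, 2], [-2.74, 2.74]. Speed limits (rad/s): [2.22, 2.22, 3.01, 3.01, 3.14, 3.14, 3.14].

## Interface

Orientations are given as a rotation vector (axis times angle).
In Python, from cell import arm gives the robot as it stands.
- The arm moves only by the tool move_arm, never from a script. Its argument "motion" is a list of rows, each an object of numbers: "tx", "ty", "tz": the shift along the tool's x, y, z normalised to -1 to 1, where 1 is 1000 mm; "twist": the turn about the tool's z normalised to -1 to 1, where 1 is pi/2 rad. In form: [{"tx": .., "ty": .., "tz": .., "twist": ..}, ...]. A call has 1 to 12 rows; each row shifts and turns the commanded pose from where the row before left it, along the tool's axes as they then stand; what a row does not reach is not made up. A row lasts 1/10 s, in which the tool goes at most 50 mm and 8.59 degrees, less where a joint would pass 70% of its speed; a pose out of reach is approached as far as the arm can. A call with a number of a shift or a turn outside -1 to 1 is refused whole. A call with a gripper value outside its range is refused whole. "gripper" is the gripper's target within -1 to 1 (shut at 1, half-way at 0, fully open at -1), set as the call begins (left out, the last holds). The fingers move at their own pace and stop on an object; "squeeze" is the grip in N (left out, the last holds). Time passes only in rows, so rows that do not move let the fingers close. It gives the time, the measured TCP pose, the force, the opening and the grip force at its end, in the units of the state.
- arm.observe(): the state, without advancing time (a new reading comes with each control period).
- arm.get_image(name): name is "scene" or "side" or "wrist"; returns the picture (480x640x3 uint8, red, green, blue); there is no depth.
- arm.calibration(name): a dict with "K" (3x3 intrinsics, pixels), "T" (4x4, takes a point from camera to world coordinates). Camera axes: x right, y down, z forward; pixel columns grow to the right and rows downward; lengths in m; the calibration is good to about 2 mm. The wrist camera is an equidistant fisheye: a pixel r from the principal point sees the ray r / f radians off the axis. A picture is of the moment at which its call begins: read the wrist's pose just before it. calibration takes no time and is no camera call; for the wrist camera it gives the pose at the moment of the call.
- arm.sign_off(): hands the job in; it is judged then, once.
Trained networks look in the newest picture that a camera, given by its name, has taken for a name from the list of things; names that differ only in an ending like _2 or _b are one class to them, and where a whole thing is asked for, a point or a joint stands for the part that bears it (a point fixed in the world has none). Each returns a list of dicts, best first, with "conf" (0 to 1); they miss things now and then, are a little off and sometimes report something else, mostly with a low value. They report only what shows in the picture. A call takes as long as a camera call. They do not tell look-alikes from the thing itself.
- arm.look_for(camera, query): "point" ([column, row] as shares, 0 to 1, of the picture: columns of its width, rows of its height, amid what is visible of it).
- arm.regions_of(camera, query): "region" (480x640 bool, what is visible of it) and "point" ([column, row] as shares, 0 to 1, of the picture: columns of its width, rows of its height, amid what is visible of it).
- arm.place_of(camera, query): "point" ([column, row] as shares, 0 to 1, of the picture: columns of its width, rows of its height: a listed point, or the origin of a listed thing).
The state is a dict: "clock": time; "joints": joint angles; "dq": joint speeds; "joint_efforts": joint torques, N m; "position": TCP position; "ee_rot": TCP orientation; "force": force on the tool from outside, world axes, zero at the start; "ft_torque": the same for the moment, N m; "width": opening from 0.0 (shut) to 1.0 (fully open); "gripper_force": force on a finger pad.
Only numpy, scipy, OpenCV 4.12 (cv2) and the standard library are available. Lean on these libraries where they do the work, as an engineer would, in place of code of your own. Each camera call takes 0.05 s, during which the arm holds its last target. There are 200 camera calls.

## Working session

There is one attempt and no reset: what is moved stays moved. The work goes in short steps, Python scripts to look and compute and a tool call to move; the robot and the scene stay as the last step left them, time stands still between calls to the robot, and variables do not carry over. Pictures are saved under pics/ and viewed, at most 10 in all, crops included, and the job is handed in when it is done.

Besides the shell and the picture viewer there is one more tool, called as a command line: name --argument value ..., lists and objects as JSON in quotes. move_arm: Moves the arm, as the interface text tells. Scaled input: -1 to 1 covers 1000 mm each way for a shift and pi/2 rad each way for a turn. Its arguments: {"type":"object","properties":{"motion":{"type":"array","items":{"type":"object","properties":{"tx":{"type":"number"},"ty":{"type":"number"},"tz":{"type":"number"},"twist":{"type":"number"}}}},"gripper":{"type":"number"},"squeeze":{"type":"number"}},"required":["motion"]}

```bash
mkdir -p pics; cat > h.py <<'E'
import numpy as np, cv2
from cell import arm
from scipy.spatial.transform import Rotation as R
def ray(cam,p,cal=None):
    c=cal or arm.calibration(cam);K=np.array(c["K"]);T=np.array(c["T"])
    u=np.array([p[0]*640,p[1]*480]); d=np.array([(u[0]-K[0,2])/K[0,0],(u[1]-K[1,2])/K[1,1]])
    if cam=="wrist":
        r=np.hypot(*d); v=np.array([*(d/r*np.sin(r)),np.cos(r)]) if r>1e-9 else np.array([0,0,1.])
    else: v=np.array([*d,1.])
    v=T[:3,:3]@v
    return T[:3,3],v/np.linalg.norm(v)
def tri(rs):
    A=sum(np.eye(3)-np.outer(d,d) for o,d in rs);b=sum((np.eye(3)-np.outer(d,d))@o for o,d in rs)
    x=np.linalg.solve(A,b); return x,[round(float(np.linalg.norm((np.eye(3)-np.outer(d,d))@(x-o)))*1000,1) for o,d in rs]
def atz(r,z): o,d=r; return o+d*(z-o[2])/d[2]
def proj(cam,P):
    c=arm.calibration(cam);K=np.array(c["K"]);T=np.array(c["T"]);q=T[:3,:3].T@(np.array(P)-T[:3,3]);q=K@q
    return q[:2]/q[2]
E
python3 - <<'E'
from h import *
np.set_printoptions(precision=4,suppress=True)
ims=[]
for c in ("scene","side"):
    im=arm.get_image(c); cv2.imwrite(f"pics/{c}0.png",im[:,:,::-1])
s=arm.observe();print(s["clock"],s["ee_rot"],s["force"])
for q in ["basket_tab","hoop_bar","lift","hook_seat","lever_grip","pawl_mark","third_notch"]:
    for c in ("scene","side"):
        r=arm.place_of(c,q); print(q,c,[(round(x["conf"],2),np.round(np.array(x["point"])*[640,480],1)) for x in r[:4]])
    print(arm.observe()["clock"])
E
```

```text
0.1 [-3.0899 -0.5603  0.0006] [-0.4408  0.008   0.7771]
basket_tab scene [(0.98, array([200.3, 253. ])), (0.9, array([178.2, 329.4])), (0.72, array([274.8, 335.7])), (0.64, array([148.1, 286.1]))]
basket_tab side [(0.97, array([360.1, 140.8])), (0.85, array([420.1, 163.2])), (0.79, array([293.5, 168.5])), (0.75, array([410.5, 202.7]))]
0.2
hoop_bar scene [(0.96, array([184.6, 341.5])), (0.86, array([275.5, 341.9])), (0.71, array([202.6, 262.2])), (0.66, array([149.9, 293.7]))]
hoop_bar side [(0.81, array([293.6, 175.1])), (0.78, array([353.8, 151.6])), (0.73, array([408.3, 212.2])), (0.72, array([415.5, 171.2]))]
0.3
lift scene [(0.9, array([373.2, 278.8])), (0.45, array([297.4, 241.3]))]
lift side [(0.84, array([265.8, 327.8]))]
0.4
hook_seat scene [(0.73, array([329.9, 242. ]))]
hook_seat side [(0.71, array([271.5, 325.1])), (0.62, array([304.1, 266.7]))]
0.5
lever_grip scene [(0.87, array([432.3, 184.5]))]
lever_grip side [(0.84, array([210.8, 321.1]))]
0.6
pawl_mark scene [(0.87, array([380.7, 261.2]))]
pawl_mark side [(0.44, array([406.4, 211.9]))]
0.7
third_notch scene [(0.6, array([363.4, 259.8]))]
third_notch side [(0.39, array([270.8, 282.9])), (0.26, array([276.9, 469.8]))]
0.8
```

View pics/scene0.png

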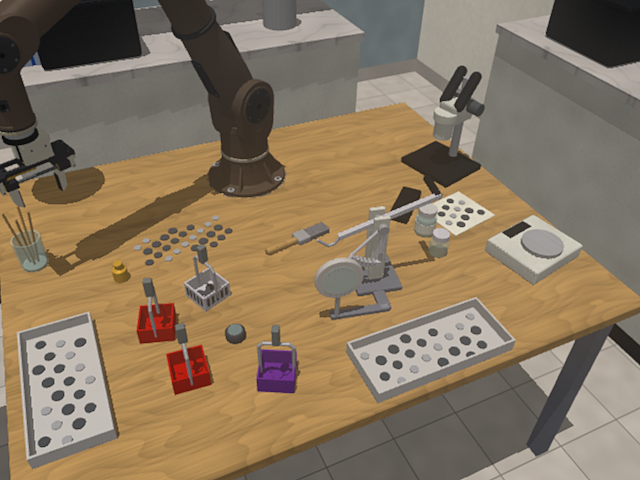

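View pics/side0.png

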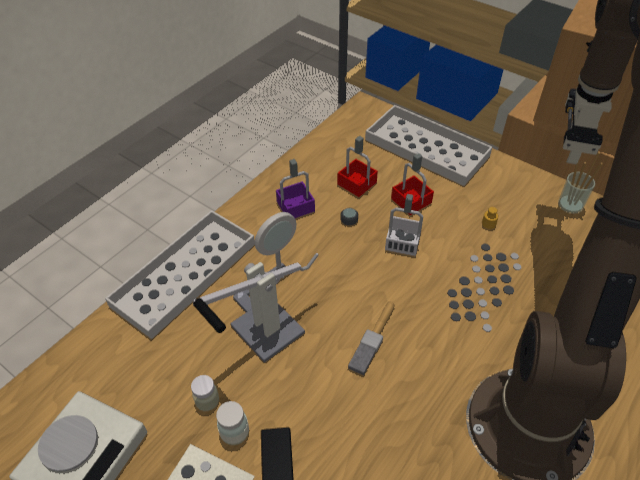

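The grey basket's tab is at scene (200,253) / side (410,203). Red and purple baskets are decoys. The lift's hook is at scene ~(325,243) / side ~(310,262), and its black grip at scene (432,185) / side (210,318).

```bash
python3 - <<'E'
from h import *
np.set_printoptions(precision=4,suppress=True)
f=lambda a,b:tri([ray("scene",[a[0]/640,a[1]/480]),ray("side",[b[0]/640,b[1]/480])])
print("tab",f((200.3,253),(410.5,202.7)))
print("bar",f((202.6,262.2),(408.3,212.2)))
print("hook",f((329.9,242),(304.1,266.7)))
print("grip",f((432.3,184.5),(210.8,321.1)))
print("lift",f((373.2,278.8),(265.8,327.8)))
for n,p in(("pawl",(380.7,261.2)),("notch",(363.4,259.8))): print(n, [x for x in ray("scene",[p[0]/640,p[1]/480])])
for q in ["jar_a","jar_b","brush","calliper_case","loupe","weight"]:
    r=arm.place_of("scene",q); print(q,[(round(x["conf"],2),atz(ray("scene",x["point"]),0)) for x in r[:1]])
K=arm.calibration("wrist");print(K)
for c in("scene","side"): print(np.array(arm.calibration(c)["T"])[:3,3])
im=cv2.imread("pics/scene0.png")[150:330,150:480]; im=cv2.resize(im,None,fx=2.4,fy=2.4,interpolation=2)
cv2.imwrite("pics/crop0.png",im)
E
```

```text
tab (array([ 0.4722, -0.272 ,  0.1443]), [1.3, 1.3])
bar (array([ 0.4725, -0.2694,  0.1134]), [0.7, 0.7])
hook (array([0.5565, 0.0343, 0.14  ]), [1.7, 1.7])
grip (array([0.5638, 0.3072, 0.2431]), [1.3, 1.3])
lift (array([ 0.589 ,  0.1479, -0.0002]), [1.3, 1.3])
pawl [array([ 1.5158, -0.462 ,  1.0629]), array([-0.6154,  0.4172, -0.6687])]
notch [array([ 1.5158, -0.462 ,  1.0629]), array([-0.6311,  0.3919, -0.6694])]
jar_a [(0.78, array([0.5728, 0.3522, 0.    ]))]
jar_b [(0.78, array([0.5728, 0.3522, 0.    ]))]
brush [(0.73, array([0.3592, 0.025 , 0.    ]))]
calliper_case [(0.67, array([0.3453, 0.3823, 0.    ]))]
loupe [(0.88, array([ 0.6259, -0.2367,  0.    ]))]
weight [(0.63, array([ 0.3123, -0.4633,  0.    ]))]
{'K': array([[371.6483,   0.    , 323.5699],
       [  0.    , 371.6483, 239.3577],
       [  0.    ,   0.    ,   1.    ]]), 'T': array([[ 0.3508, -0.8995, -0.2606,  0.2878],
       [-0.9365, -0.3369, -0.0978, -0.5586],
       [ 0.0002,  0.2783, -0.9605,  0.3852],
       [ 0.    ,  0.    ,  0.    ,  1.    ]])}
[ 1.5158 -0.462   1.0629]
[0.0117 0.6802 1.1955]
```

View pics/crop0.png

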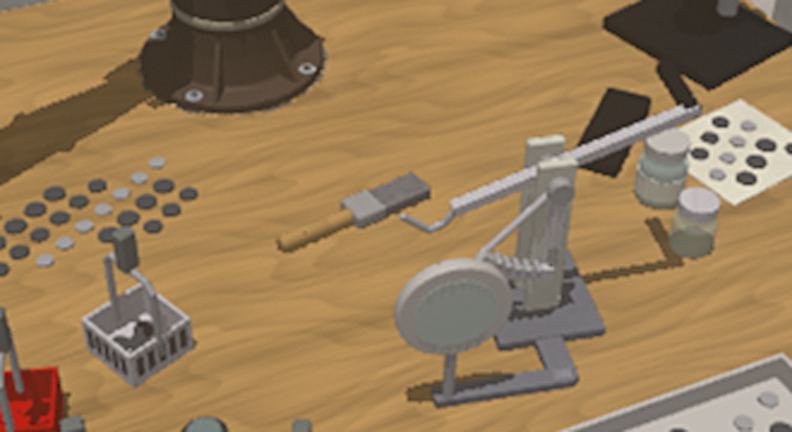

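move_arm --motion '[{"tx":0.034,"ty":-0.0205,"tz":-0.008},{"tx":0.034,"ty":-0.0205,"tz":-0.008},{"tx":0.034,"ty":-0.0205,"tz":-0.008},{"tx":0.034,"ty":-0.0205,"tz":-0.008},{"tx":0.034,"ty":-0.0205,"tz":-0.008},{"tx":0.034,"ty":-0.0205,"tz":-0.008},{"tx":0.034,"ty":-0.0205,"tz":-0.008},{"tx":0.034,"ty":-0.0205,"tz":-0.008},{"tx":0.034,"ty":-0.0205,"tz":-0.008},{"tx":0.034,"ty":-0.0205,"tz":-0.008},{},{}]'

```text
invalid input
```

```bash
python3 - <<'E'
from h import *
np.set_printoptions(precision=4,suppress=True)
s=arm.observe();print(s["clock"],s["position"],s["ee_rot"],s["force"],s["joints"])
cal=arm.calibration("wrist");im=arm.get_image("wrist");cv2.imwrite("pics/w0.png",im[:,:,::-1])
np.savez("w0.npz",K=cal["K"],T=cal["T"])
for q,z in(("basket_tab",.142),("hoop_bar",.115),("hook_seat",.145),("lever_grip",.243),("lift",0)):
    r=arm.place_of("wrist",q);print(q,[(round(x["conf"],2),np.round(np.array(x["point"])*[640,480],1),atz(ray("wrist",x["point"],cal),z)) for x in r[:3]])
E
```

```text
1.1 [ 0.2194 -0.5852  0.2267] [-3.0912 -0.5604  0.    ] [ 0.5623 -0.3314  0.5704] [ 1.1094  0.4345  0.025   1.5732 -0.0116  1.134  -0.0751]
basket_tab []
hoop_bar []
hook_seat []
lever_grip []
lift []
```

View pics/w0.png

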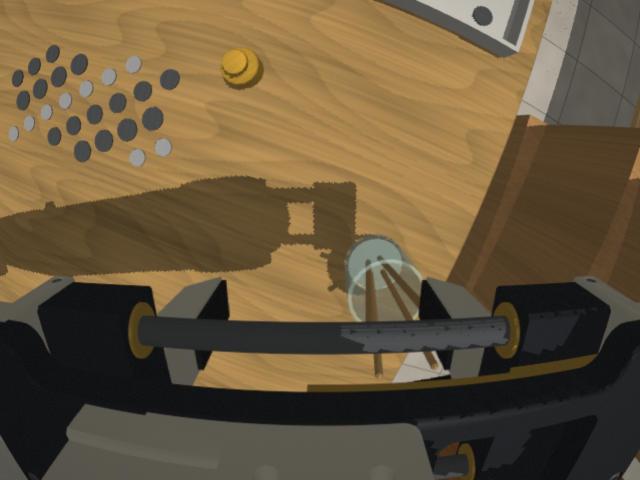

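The arm has not moved because the call was refused. The view shows the cup below the gripper. I'll retry with every field filled in.

move_arm --motion '[{"tx":0.03,"ty":-0.0205,"tz":-0.008,"twist":0},{"tx":0.03,"ty":-0.0205,"tz":-0.008,"twist":0},{"tx":0.03,"ty":-0.0205,"tz":-0.008,"twist":0},{"tx":0.03,"ty":-0.0205,"tz":-0.008,"twist":0},{"tx":0.03,"ty":-0.0205,"tz":-0.008,"twist":0},{"tx":0.03,"ty":-0.0205,"tz":-0.008,"twist":0},{"tx":0.03,"ty":-0.0205,"tz":-0.008,"twist":0},{"tx":0.03,"ty":-0.0205,"tz":-0.008,"twist":0},{"tx":0.03,"ty":-0.0205,"tz":-0.008,"twist":0},{"tx":0.03,"ty":-0.0205,"tz":-0.008,"twist":0},{"tx":0,"ty":0,"tz":0,"twist":0}]'

```text
clock: 2.5
position: [0.4321, -0.283, 0.3081]
ee_rot: [-3.089, -0.573, -0.006]
force: [-0.1, 0.2, -0.1]
width: 0.999
gripper_force: 0.0
```

```bash
cat > w.py <<'E'
from h import *
import sys
np.set_printoptions(precision=4,suppress=True)
s=arm.observe();print(s["clock"],s["position"],s["ee_rot"],s["force"],s["joints"],s["width"])
cal=arm.calibration("wrist");im=arm.get_image("wrist");cv2.imwrite(f"pics/{sys.argv[1]}.png",im[:,:,::-1])
np.savez(sys.argv[1]+".npz",K=cal["K"],T=cal["T"])
for q,z in(("basket_tab",.142),("hoop_bar",.115),("hook_seat",.145),("lever_grip",.243)):
    r=arm.place_of("wrist",q);print(q,[(round(x["conf"],2),np.round(np.array(x["point"])*[640,480],1),atz(ray("wrist",x["point"],cal),z)) for x in r[:3]])
E
python3 w.py w1
```

```text
2.5 [ 0.4321 -0.283   0.3081] [-3.0886 -0.5726 -0.0056] [-0.1466  0.2322 -0.1455] [ 0.6033  0.2055 -0.152   1.6988  0.0301  1.2372 -0.7595] 0.999414161385116
basket_tab [(0.84, array([491.8, 162.8]), array([ 0.5386, -0.4093,  0.142 ])), (0.7, array([515.4,   5.1]), array([ 0.697 , -0.3775,  0.142 ])), (0.64, array([325.9, 168.8]), array([ 0.4736, -0.2684,  0.142 ]))]
hoop_bar [(0.93, array([504.3,  12.7]), array([ 0.6972, -0.3785,  0.115 ])), (0.8, array([328.7, 165.5]), array([ 0.4753, -0.2708,  0.115 ]))]
hook_seat [(0.81, array([82.8,  8.3]), array([0.5531, 0.0241, 0.145 ]))]
lever_grip [(0.2, array([84.6,  6.9]), array([ 0.5381, -0.0624,  0.243 ]))]
```

View pics/w1.png

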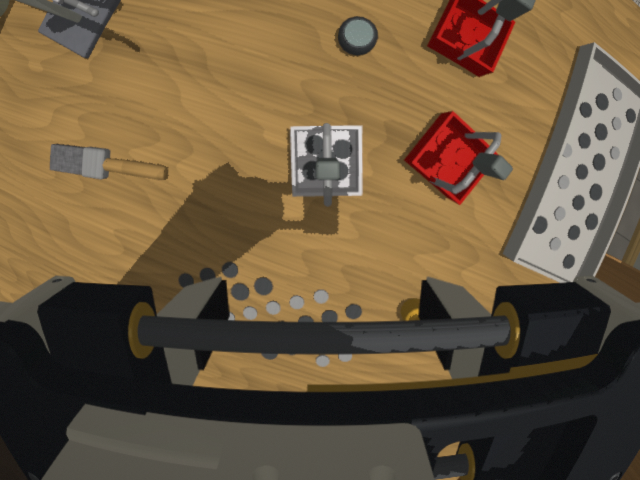

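The grey basket sits at (327,168) with its bar along the tool x axis, so I need a 90° twist before gripping.

move_arm --motion '[{"tx":0.043,"ty":0.003,"tz":0,"twist":0},{"tx":0,"ty":0,"tz":0.01,"twist":-0.091},{"tx":0,"ty":0,"tz":0.01,"twist":-0.091},{"tx":0,"ty":0,"tz":0.01,"twist":-0.091},{"tx":0,"ty":0,"tz":0.01,"twist":-0.091},{"tx":0,"ty":0,"tz":0.01,"twist":-0.091},{"tx":0,"ty":0,"tz":0.01,"twist":-0.091},{"tx":0,"ty":0,"tz":0.01,"twist":-0.091},{"tx":0,"ty":0,"tz":0.01,"twist":-0.091},{"tx":0,"ty":0,"tz":0.01,"twist":-0.091},{"tx":0,"ty":0,"tz":0.01,"twist":-0.091},{"tx":0,"ty":0,"tz":0.01,"twist":-0.09}]' --gripper -0.1 --squeeze 30

```text
clock: 3.95
position: [0.4688, -0.277, 0.196]
ee_rot: [-1.785, -2.585, 0.001]
force: [-0.7, 0.7, 0.8]
width: 0.549
gripper_force: 0.0
```

```bash
python3 w.py w2
```

```text
3.95 [ 0.4688 -0.277   0.196 ] [-1.7848 -2.5848  0.0008] [-0.6904  0.7164  0.7663] [ 0.7667  0.3742 -0.4389  1.7828  0.1831  1.0253  0.6211] 0.5489089389754495
basket_tab [(0.91, array([341. , 252.3]), array([ 0.4748, -0.2681,  0.142 ])), (0.68, array([520.7, 440.1]), array([ 0.6995, -0.3795,  0.142 ]))]
hoop_bar [(0.74, array([338.8, 240.9]), array([ 0.4748, -0.2689,  0.115 ])), (0.57, array([512.5, 420. ]), array([ 0.7008, -0.3771,  0.115 ]))]
hook_seat []
lever_grip []
```

View pics/w2.png

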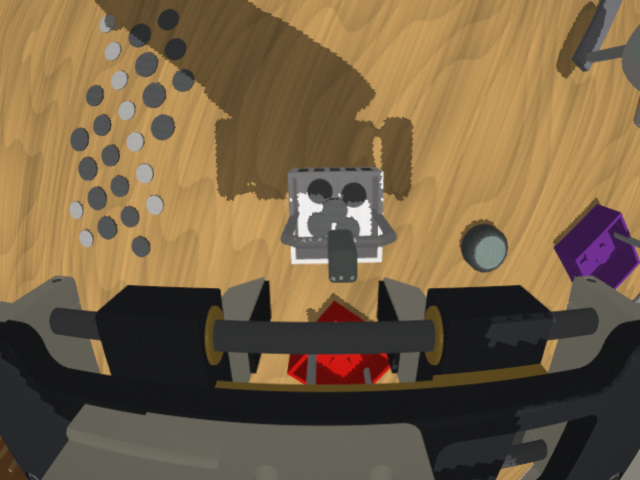

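The tab is ahead at (341,252) and the bar is now level with the finger line. I'll shift over it, go down and close.

move_arm --motion '[{"tx":0.006,"ty":0.009,"tz":0.01,"twist":0},{"tx":0,"ty":0,"tz":0.02,"twist":0},{"tx":0,"ty":0,"tz":0.02,"twist":0},{"tx":0,"ty":0,"tz":0.019,"twist":0},{"tx":0,"ty":0,"tz":0,"twist":0}]'

```text
clock: 4.7
position: [0.475, -0.2655, 0.1254]
ee_rot: [-1.788, -2.578, 0.001]
force: [0.6, -0.0, -0.0]
width: 0.549
gripper_force: 0.0
```

move_arm --motion '[{"tx":0,"ty":0,"tz":0,"twist":0},{"tx":0,"ty":0,"tz":0,"twist":0},{"tx":0,"ty":0,"tz":0,"twist":0},{"tx":0,"ty":0,"tz":0,"twist":0},{"tx":0,"ty":0,"tz":0,"twist":0}]' --gripper 1 --squeeze 35

```text
clock: 5.2
position: [0.4763, -0.267, 0.1282]
ee_rot: [1.789, 2.581, 0.0]
force: [1.3, -0.1, 1.8]
width: 0.173
gripper_force: 34.9
```

move_arm --motion '[{"tx":0,"ty":0,"tz":-0.02,"twist":0},{"tx":0,"ty":0,"tz":-0.04,"twist":0},{"tx":0,"ty":0,"tz":-0.04,"twist":0},{"tx":0,"ty":0,"tz":-0.02,"twist":0.089},{"tx":0,"ty":0,"tz":0,"twist":0.089},{"tx":0,"ty":0,"tz":0,"twist":0.089},{"tx":0,"ty":0,"tz":0,"twist":0.088},{"tx":0.039,"ty":0.0045,"tz":0,"twist":0},{"tx":0.039,"ty":0.0045,"tz":0,"twist":0},{"tx":0.039,"ty":0.0045,"tz":0,"twist":0},{"tx":0.039,"ty":0.0045,"tz":0,"twist":0},{"tx":0.039,"ty":0.0045,"tz":0,"twist":0}]'

```text
clock: 6.4
position: [0.5365, -0.0788, 0.2475]
ee_rot: [-2.431, -1.989, 0.001]
force: [1.1, 0.4, -3.0]
width: 0.173
gripper_force: 35.0
```

```bash
python3 w.py w3; python3 - <<'E'
import sys
sys.argv=["x","y"]
from h import *
np.set_printoptions(precision=4,suppress=True)
a=arm.get_image("scene");cv2.imwrite("pics/scene3.png",a[:,:,::-1]);arm.get_image("side")
for q in("hook_seat","lever_grip","basket_tab","pawl_mark","third_notch"):
    for c in("scene","side"): print(q,c,[(round(x["conf"],2),np.round(np.array(x["point"])*[640,480],1)) for x in arm.place_of(c,q)])
E
```

```text
6.4 [ 0.5365 -0.0788  0.2475] [-2.4313 -1.9892  0.0008] [ 1.0726  0.4035 -2.9719] [ 0.374   0.3208 -0.4255  1.7182  0.1443  1.1341 -0.293 ] 0.17253234989236127
basket_tab [(0.91, array([320.9, 318.9]), array([ 0.519 , -0.1446,  0.142 ])), (0.69, array([512. , 452.5]), array([ 0.6989, -0.378 ,  0.142 ]))]
hoop_bar [(0.94, array([321.4, 294.3]), array([ 0.5211, -0.1353,  0.115 ])), (0.75, array([501.8, 438.2]), array([ 0.6957, -0.3781,  0.115 ]))]
hook_seat [(0.66, array([321.3,  81.7]), array([0.5553, 0.0319, 0.145 ]))]
lever_grip []
hook_seat scene [(0.57, array([330.5, 240.2]))]
hook_seat side [(0.9, array([303.1, 265.6]))]
lever_grip scene [(0.64, array([429.3, 182.4]))]
lever_grip side [(0.66, array([211.4, 318.9]))]
basket_tab scene [(0.91, array([283.1, 208.5])), (0.68, array([273.9, 334.5])), (0.65, array([146.6, 286.7])), (0.59, array([180.7, 330.3]))]
basket_tab side [(0.98, array([417.8, 158.2])), (0.79, array([344.1, 202.3])), (0.79, array([293. , 165.1]))]
pawl_mark scene [(0.79, array([378.5, 260.4])), (0.71, array([438.8, 249.8]))]
pawl_mark side [(0.65, array([484.1, 224.1]))]
third_notch scene [(0.85, array([362.4, 262.1]))]
third_notch side [(0.53, array([272.2, 286.6]))]
```

View pics/w3.png

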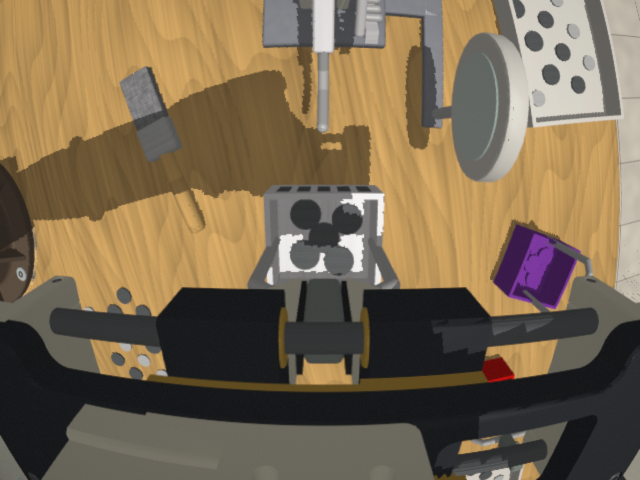

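Wrist view: the hook points straight at us at column 322, with its tip at row 128, and the lift base edge is level. Yaw therefore matches, with the basket held square.

```bash
python3 - <<'E'
from h import *
np.set_printoptions(precision=4,suppress=True)
w=dict(np.load("w3.npz"))
P=lambda a:[a[0]/640,a[1]/480]
rs=[ray("scene",P((330.2,241.2))),ray("side",P((303.6,266.1))),ray("wrist",P((321.3,81.7)),w)]
h,e=tri(rs);print(h,e)
th=1.3709;X=np.array([np.cos(th),np.sin(th)]);Y=np.array([np.sin(th),-np.cos(th)])
p=np.array([.5365,-.0788]);d=h[:2]-p;print("tool dx,dy",d@X,d@Y)
g,e=tri([ray("scene",P((431,183.5))),ray("side",P((211,320)))]);print("grip",g,e,(g[:2]-p)@X,(g[:2]-p)@Y)
# tip in wrist at z ~ seat+16
t=atz(ray("wrist",P((323,126)),w),h[2]+.018);print("tip",t,(t[:2]-p)@X,(t[:2]-p)@Y)
a=arm.get_image("scene")[200:310,320:430];cv2.imwrite("pics/c3.png",cv2.resize(a,None,fx=5,fy=5,interpolation=2)[:,:,::-1])
E
```

```text
[0.5564 0.0341 0.1421] [1.2, 3.0, 2.1]
tool dx,dy 0.1146234907856261 -0.0028727755268826488
grip [0.5627 0.3052 0.2458] [0.0, 0.0] 0.3816047306066869 -0.0505468114118291
tip [0.5502 0.0006 0.1601] 0.08054620279590481 -0.0023396759213044275
```

View pics/c3.png

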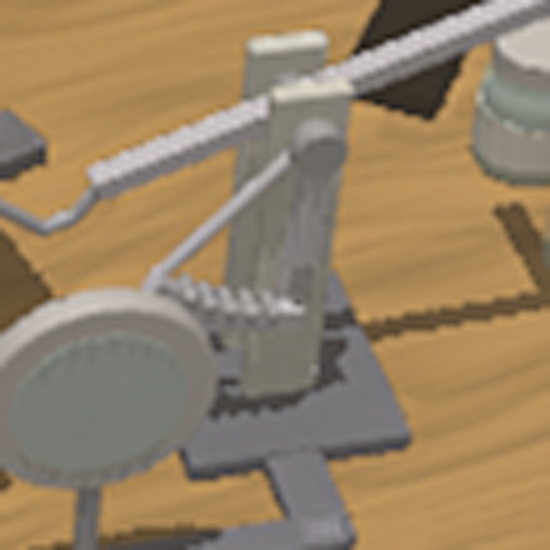

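The pendulum arm, spring and magnifier are clear of the path, and the seat is 115 mm ahead of the tool. I'll descend and bring the hoop over the tip.

move_arm --motion '[{"tx":0,"ty":-0.003,"tz":0.02,"twist":0},{"tx":0,"ty":0,"tz":0.02,"twist":0},{"tx":0,"ty":0,"tz":0.012,"twist":0},{"tx":0.015,"ty":0,"tz":0,"twist":0},{"tx":0.02,"ty":0,"tz":0,"twist":0},{"tx":0.02,"ty":0,"tz":0,"twist":0},{"tx":0.02,"ty":0,"tz":0,"twist":0},{"tx":0.02,"ty":0,"tz":0,"twist":0},{"tx":0.02,"ty":0,"tz":0,"twist":0},{"tx":0,"ty":0,"tz":0,"twist":0}]'

```text
clock: 8.3
position: [0.5573, 0.0384, 0.197]
ee_rot: [-2.425, -1.996, -0.005]
force: [0.0, 2.3, -3.7]
width: 0.174
gripper_force: 35.0
```

```bash
python3 - <<'E'
from h import *
np.set_printoptions(precision=4,suppress=True)
s=arm.observe();print(s["clock"],s["position"],s["ee_rot"],s["force"])
for c in("scene","side"): cv2.imwrite(f"pics/{c}4.png",arm.get_image(c)[:,:,::-1])
for q in("basket_tab","hoop_bar","hook_seat"):
    for c in("scene","side"): print(q,c,[(round(x["conf"],2),np.round(np.array(x["point"])*[640,480],1)) for x in arm.place_of(c,q)])
p=s["position"]; 
for c in("scene","side"): print(c,"bar expected",proj(c,[p[0],p[1],p[2]-.013]))
a=cv2.resize(cv2.imread("pics/scene4.png")[160:310,250:410],None,fx=3.5,fy=3.5,interpolation=2);b=cv2.resize(cv2.imread("pics/side4.png")[200:350,240:310],None,fx=3.5,fy=3.5,interpolation=2)
cv2.imwrite("pics/c4.png",np.hstack([a,b]))
E
```

```text
8.3 [0.5573 0.0384 0.197 ] [-2.4252 -1.9955 -0.0055] [ 0.0317  2.3095 -3.6572]
basket_tab scene [(0.95, array([332.7, 216.5])), (0.74, array([180.4, 332.2])), (0.73, array([147. , 286.9])), (0.66, array([278.7, 334.4]))]
basket_tab side [(0.91, array([361.7, 144.1])), (0.87, array([416.3, 161.6])), (0.69, array([305. , 247.1])), (0.57, array([210.3, 318.1]))]
hoop_bar scene [(0.9, array([334.2, 228.4])), (0.74, array([275.7, 344.1])), (0.73, array([185.7, 340.8])), (0.59, array([151.6, 294.6]))]
hoop_bar side [(0.67, array([356.2, 152.1])), (0.62, array([305.2, 254.9])), (0.56, array([417.6, 171.2]))]
hook_seat scene [(0.59, array([329.4, 239.8]))]
hook_seat side [(0.87, array([305. , 263.5]))]
scene bar expected [332.873  228.1415]
side bar expected [302.8561 254.8028]
```

View pics/c4.png

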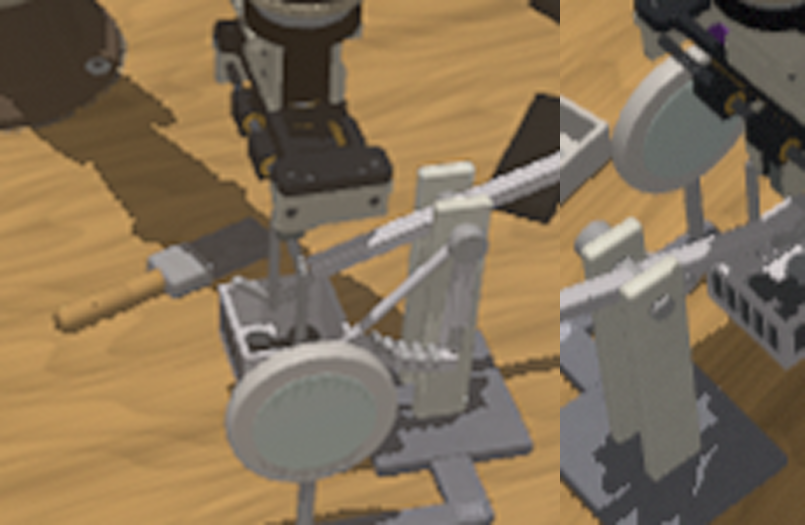

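move_arm --motion '[{"tx":-0.003,"ty":0,"tz":0,"twist":0},{"tx":0,"ty":0,"tz":0.01,"twist":0},{"tx":0,"ty":0,"tz":0.01,"twist":0},{"tx":0,"ty":0,"tz":0.006,"twist":0},{"tx":0,"ty":0,"tz":0,"twist":0}]'

```text
clock: 9.2
position: [0.5549, 0.0301, 0.1682]
ee_rot: [-2.43, -1.989, 0.003]
force: [-0.5, -0.5, -3.1]
width: 0.172
gripper_force: 35.0
```

move_arm --motion '[{"tx":0,"ty":0,"tz":0.004,"twist":0},{"tx":0,"ty":0,"tz":0,"twist":0}]'

```text
clock: 9.4
position: [0.5557, 0.0303, 0.1653]
ee_rot: [-2.431, -1.99, 0.0]
force: [-0.6, 0.6, -3.1]
width: 0.169
gripper_force: 35.0
```

move_arm --motion '[{"tx":0,"ty":0,"tz":0.004,"twist":0},{"tx":0,"ty":0,"tz":0,"twist":0}]'

```text
clock: 9.6
position: [0.5556, 0.0302, 0.1614]
ee_rot: [-2.431, -1.99, 0.001]
force: [0.4, 0.2, -3.3]
width: 0.174
gripper_force: 35.0
```

move_arm --motion '[{"tx":0,"ty":0,"tz":0.003,"twist":0},{"tx":0,"ty":0,"tz":0,"twist":0}]'

```text
clock: 9.8
position: [0.5556, 0.0301, 0.1584]
ee_rot: [-2.431, -1.99, 0.001]
force: [-1.1, -0.7, -3.3]
width: 0.173
gripper_force: 35.0
```

move_arm --motion '[{"tx":0,"ty":0,"tz":0.003,"twist":0},{"tx":0,"ty":0,"tz":0,"twist":0}]'

```text
clock: 10.0
position: [0.5556, 0.0302, 0.1554]
ee_rot: [-2.431, -1.99, 0.001]
force: [0.2, -0.3, -2.3]
width: 0.171
gripper_force: 35.0
```

move_arm --motion '[{"tx":0,"ty":0,"tz":0.002,"twist":0},{"tx":0,"ty":0,"tz":0,"twist":0}]'

```text
clock: 10.2
position: [0.5557, 0.0301, 0.1535]
ee_rot: [-2.431, -1.99, 0.001]
force: [-0.2, 0.3, -3.3]
width: 0.174
gripper_force: 35.0
```

```bash
python3 - <<'E'
from h import *
s=arm.observe();print(s["clock"],s["position"],s["force"])
for c in("scene","side"): cv2.imwrite(f"pics/{c}5.png",arm.get_image(c)[:,:,::-1])
a=cv2.resize(cv2.imread("pics/scene5.png")[190:270,290:400],None,fx=5,fy=5,interpolation=2);b=cv2.resize(cv2.imread("pics/side5.png")[220:300,270:320],None,fx=5,fy=5,interpolation=2)
cv2.imwrite("pics/c5.png",np.hstack([a,b]))
E
```

```text
10.2 [0.55565748 0.03014423 0.15347803] [-0.22430613  0.26993052 -3.26586235]
```

View pics/c5.png

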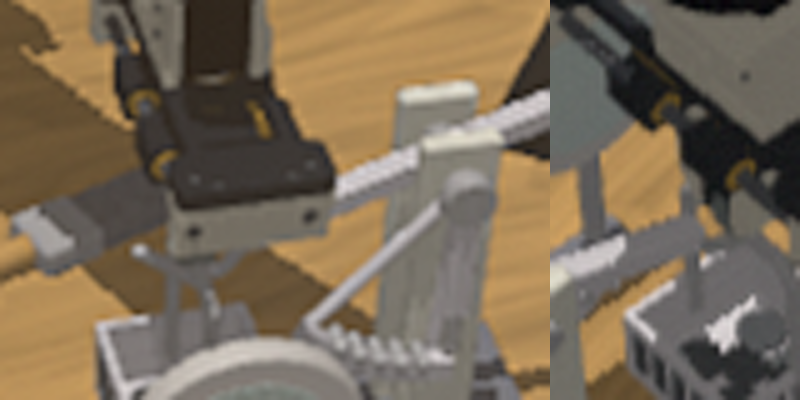

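The hook tip is visible at (140,250), to the left of the bar, so the hook passes through the hoop. I'll keep lowering to contact.

move_arm --motion '[{"tx":0,"ty":0,"tz":0.002,"twist":0},{"tx":0,"ty":0,"tz":0,"twist":0}]'

```text
clock: 10.5
position: [0.5562, 0.0305, 0.152]
ee_rot: [2.431, 1.99, 0.001]
force: [-0.3, 0.7, 0.4]
width: 0.173
gripper_force: 35.0
```

move_arm --motion '[{"tx":0,"ty":0,"tz":0.002,"twist":0},{"tx":0,"ty":0,"tz":0,"twist":0}]'

```text
clock: 10.7
position: [0.5566, 0.031, 0.1509]
ee_rot: [2.43, 1.99, 0.003]
force: [-1.6, 1.2, 8.0]
width: 0.171
gripper_force: 35.0
```

move_arm --motion '[{"tx":0,"ty":0,"tz":0.002,"twist":0},{"tx":0,"ty":0,"tz":0,"twist":0}]'

```text
clock: 10.9
position: [0.5568, 0.0312, 0.1502]
ee_rot: [2.429, 1.989, 0.004]
force: [-5.0, 0.6, 20.8]
width: 0.172
gripper_force: 35.0
```

Contact with the seat. I'll ease off and release.

move_arm --motion '[{"tx":0,"ty":0,"tz":-0.0045,"twist":0},{"tx":0,"ty":0,"tz":0,"twist":0}]'

```text
clock: 11.1
position: [0.5561, 0.0302, 0.1526]
ee_rot: [2.431, 1.989, 0.001]
force: [1.0, 0.1, -1.0]
width: 0.172
gripper_force: 35.0
```

move_arm --motion '[{"tx":0,"ty":0,"tz":0,"twist":0},{"tx":0,"ty":0,"tz":0,"twist":0},{"tx":0,"ty":0,"tz":0,"twist":0},{"tx":0,"ty":0,"tz":0,"twist":0}]' --gripper -0.2

```text
clock: 11.5
position: [0.5557, 0.0302, 0.152]
ee_rot: [-2.431, -1.99, 0.0]
force: [-0.7, 0.4, -0.1]
width: 0.47
gripper_force: 0.0
```

move_arm --motion '[{"tx":0,"ty":0,"tz":-0.015,"twist":0},{"tx":0,"ty":0,"tz":-0.025,"twist":0},{"tx":0,"ty":0,"tz":-0.045,"twist":0},{"tx":0,"ty":0,"tz":-0.045,"twist":0},{"tx":0,"ty":0,"tz":-0.03,"twist":0},{"tx":0,"ty":0,"tz":0,"twist":0}]'

```text
clock: 12.1
position: [0.5579, 0.0309, 0.3169]
ee_rot: [2.428, 1.987, 0.01]
force: [0.1, -0.3, -0.6]
width: 0.601
gripper_force: 0.0
```

```bash
python3 - <<'E'
from h import *
np.set_printoptions(precision=4,suppress=True)
s=arm.observe();print(s["clock"],s["position"],s["ee_rot"],s["force"],s["joints"])
w=arm.calibration("wrist");cv2.imwrite(f"pics/w6.png",arm.get_image("wrist")[:,:,::-1]);r=arm.place_of("wrist","lever_grip")
print([(x["conf"],np.array(x["point"])*[640,480],atz(ray("wrist",x["point"],w),.243)) for x in r])
for c in("scene","side"):
    cv2.imwrite(f"pics/{c}6.png",arm.get_image(c)[:,:,::-1])
    for q in("basket_tab","hoop_bar","lever_grip","third_notch","pawl_mark"):print(c,q,[(round(x["conf"],2),np.round(np.array(x["point"])*[640,480],1)) for x in arm.place_of(c,q)])
a=cv2.resize(cv2.imread("pics/scene6.png")[170:320,270:470],None,fx=2.5,fy=2.5,interpolation=2)
b=cv2.resize(cv2.imread("pics/side6.png")[200:350,200:320],None,fx=2.5,fy=2.5,interpolation=2)
cv2.imwrite("pics/c6.png",np.hstack([a,b]))
E
```

```text
12.1 [0.5579 0.0309 0.3169] [2.4277 1.9871 0.0102] [ 0.1386 -0.3483 -0.6312] [ 0.1956  0.3014 -0.459   1.5738  0.1385  1.2907 -0.4818]
[(0.49, array([321.088, 216.72 ]), array([0.5595, 0.0538, 0.243 ]))]
scene basket_tab [(0.86, array([272.7, 336.2])), (0.69, array([178.1, 330.9])), (0.63, array([330.8, 232.1])), (0.62, array([146.8, 286.5]))]
scene hoop_bar [(0.89, array([183.3, 339.2])), (0.78, array([149.9, 290.8])), (0.71, array([274.1, 342.1])), (0.67, array([330.3, 241.2]))]
scene lever_grip [(0.75, array([431.6, 183.4]))]
scene third_notch [(0.89, array([360.9, 259.2])), (0.21, array([118.5, 275.9]))]
scene pawl_mark [(0.89, array([382. , 261.9]))]
side basket_tab [(0.96, array([418.3, 159.5])), (0.9, array([309.3, 259.3])), (0.88, array([357.4, 143.8]))]
side hoop_bar [(0.81, array([293.7, 175. ])), (0.74, array([356.7, 153.1])), (0.73, array([415.2, 168.8])), (0.66, array([304.9, 264.6]))]
side lever_grip [(0.78, array([211. , 319.8]))]
side third_notch [(0.42, array([270. , 284.8]))]
side pawl_mark []
```

View pics/c6.png

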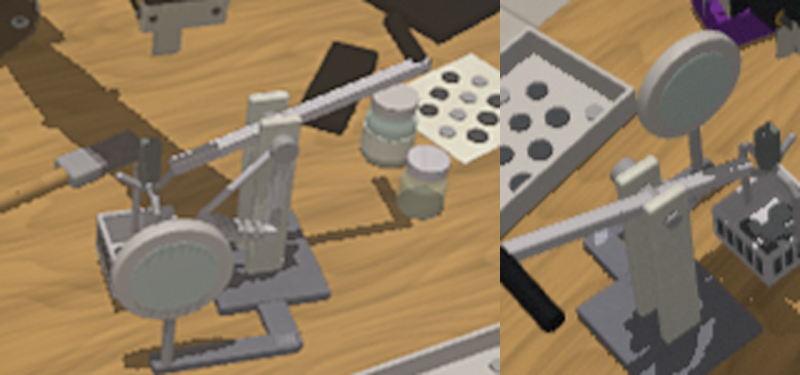

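The basket hangs from the hook and the fingers are clear. Next I shut the fingers and move above the grip. I'll also estimate the third notch's angle from the picture positions as a prior.

move_arm --motion '[{"tx":0.02,"ty":-0.005,"tz":0,"twist":0},{"tx":0.035,"ty":-0.007,"tz":0,"twist":0},{"tx":0.04,"ty":-0.007,"tz":0,"twist":0},{"tx":0.04,"ty":-0.007,"tz":0,"twist":0},{"tx":0.04,"ty":-0.007,"tz":0,"twist":0},{"tx":0.04,"ty":-0.007,"tz":0,"twist":0},{"tx":0.035,"ty":-0.006,"tz":0,"twist":0},{"tx":0.02,"ty":-0.003,"tz":0,"twist":0},{"tx":0,"ty":0,"tz":0,"twist":0},{"tx":0,"ty":0,"tz":0,"twist":0}]' --gripper 1 --squeeze 20

```text
clock: 13.8
position: [0.5611, 0.3045, 0.3119]
ee_rot: [2.43, 1.991, -0.001]
force: [0.6, -0.8, -0.3]
width: 0.003
gripper_force: 0.0
```

```bash
python3 - <<'E'
from h import *
np.set_printoptions(precision=4,suppress=True)
s=arm.observe();print(s["clock"],s["position"],s["ee_rot"],s["force"],s["width"])
th=1.371;X=np.array([np.cos(th),np.sin(th),0]);Y=np.array([np.sin(th),-np.cos(th),0]) # lift +y, lift +x
hook=np.array([.556,.0325,0]);g=np.array([.563,.306,0])
piv=hook+X*.1225;print("pivot xy",piv,"grip from pivot",(g-piv)@X,(g-piv)@Y)
for off in(.02,.03,.04):
  a=[]
  for p in((380.4,261.2),(362.2,260.4)):
    o,d=ray("scene",[p[0]/640,p[1]/480]); t=(off-(o-piv)@Y)/(d@Y);q=o+t*d-piv-np.array([0,0,.19]); a.append((round(float(np.arctan2(-q@X,-q[2])),3),round(float(np.hypot(q@X,q[2])),4)))
  print(off,a)
E
```

```text
13.8 [0.5611 0.3045 0.3119] [ 2.4302  1.9905 -0.0009] [ 0.606  -0.7705 -0.25  ] 0.0034351773542502955
pivot xy [0.5803 0.1526 0.    ] grip from pivot 0.14694855827332848 -0.04742071746003754
0.02 [(-0.07, 0.1204), (0.363, 0.1155)]
0.03 [(-0.039, 0.1105), (0.426, 0.1081)]
0.04 [(-0.001, 0.1006), (0.499, 0.1011)]
```

The prior puts the third notch at about 0.50 rad, where the geometry gives a consistent 100 mm radius. Now down to contact.

move_arm --motion '[{"tx":0.002,"ty":0,"tz":0.02,"twist":0},{"tx":0,"ty":0,"tz":0.02,"twist":0},{"tx":0,"ty":0,"tz":0.01,"twist":0},{"tx":0,"ty":0,"tz":0,"twist":0}]'

```text
clock: 14.2
position: [0.5614, 0.3045, 0.2609]
ee_rot: [2.432, 1.987, -0.004]
force: [-0.2, -0.6, -0.5]
width: 0.006
gripper_force: 0.0
```

move_arm --motion '[{"tx":0,"ty":0,"tz":0.004,"twist":0},{"tx":0,"ty":0,"tz":0,"twist":0}]'

```text
clock: 14.4
position: [0.5619, 0.3063, 0.2588]
ee_rot: [2.431, 1.989, 0.001]
force: [0.2, 0.1, -0.2]
width: 0.009
gripper_force: 0.0
```

move_arm --motion '[{"tx":0,"ty":0,"tz":0.003,"twist":0},{"tx":0,"ty":0,"tz":0,"twist":0}]'

```text
clock: 14.6
position: [0.5616, 0.3065, 0.2553]
ee_rot: [2.431, 1.99, 0.0]
force: [-0.1, 0.5, 0.6]
width: 0.004
gripper_force: 0.0
```

move_arm --motion '[{"tx":0.001,"ty":0,"tz":0.003,"twist":0},{"tx":0,"ty":0,"tz":0,"twist":0}]'

```text
clock: 14.8
position: [0.562, 0.3078, 0.2525]
ee_rot: [2.431, 1.99, 0.001]
force: [-0.1, -2.0, 4.5]
width: 0.004
gripper_force: 2.5
```

move_arm --motion '[{"tx":0.001,"ty":0,"tz":0.003,"twist":0},{"tx":0,"ty":0,"tz":0,"twist":0}]'

```text
clock: 15.0
position: [0.5622, 0.3089, 0.2497]
ee_rot: [2.431, 1.99, 0.002]
force: [-0.0, 0.0, 5.3]
width: 0.006
gripper_force: 2.6
```

move_arm --motion '[{"tx":0.001,"ty":0,"tz":0.003,"twist":0},{"tx":0.001,"ty":0,"tz":0.003,"twist":0},{"tx":0,"ty":0,"tz":0,"twist":0}]'

```text
clock: 15.3
position: [0.5627, 0.311, 0.2437]
ee_rot: [-2.431, -1.99, -0.002]
force: [-0.1, 0.2, 6.4]
width: 0.004
gripper_force: 2.8
```

move_arm --motion '[{"tx":0.001,"ty":0,"tz":0.003,"twist":0},{"tx":0,"ty":0,"tz":0,"twist":0}]'

```text
clock: 15.5
position: [0.5629, 0.3121, 0.2408]
ee_rot: [-2.431, -1.99, -0.003]
force: [0.6, 0.1, 5.5]
width: 0.007
gripper_force: 2.9
```

move_arm --motion '[{"tx":0.0005,"ty":0,"tz":0.002,"twist":0},{"tx":0,"ty":0,"tz":0,"twist":0}]'

```text
clock: 15.7
position: [0.563, 0.3126, 0.239]
ee_rot: [-2.431, -1.99, -0.003]
force: [0.4, 0.9, 5.8]
width: 0.007
gripper_force: 3.0
```

move_arm --motion '[{"tx":0.0005,"ty":0,"tz":0.002,"twist":0},{"tx":0,"ty":0,"tz":0,"twist":0}]'

```text
clock: 15.9
position: [0.5631, 0.3131, 0.2375]
ee_rot: [2.431, 1.99, 0.003]
force: [-0.4, 0.4, 8.8]
width: 0.007
gripper_force: 4.4
```

move_arm --motion '[{"tx":0.0005,"ty":0,"tz":0.002,"twist":0},{"tx":0,"ty":0,"tz":0,"twist":0}]'

```text
clock: 16.1
position: [0.5633, 0.3137, 0.2356]
ee_rot: [2.431, 1.99, 0.004]
force: [0.9, 1.2, 6.4]
width: 0.008
gripper_force: 3.1
```

move_arm --motion '[{"tx":0.0005,"ty":0,"tz":0.002,"twist":0},{"tx":0,"ty":0,"tz":0,"twist":0}]'

```text
clock: 16.3
position: [0.5634, 0.3143, 0.2334]
ee_rot: [-2.431, -1.99, -0.004]
force: [0.9, 1.5, 6.3]
width: 0.005
gripper_force: 2.9
```

move_arm --motion '[{"tx":0.0005,"ty":0,"tz":0.002,"twist":0},{"tx":0,"ty":0,"tz":0,"twist":0}]'

```text
clock: 16.5
position: [0.5635, 0.3148, 0.2312]
ee_rot: [-2.431, -1.99, -0.004]
force: [0.8, 1.6, 5.9]
width: 0.003
gripper_force: 2.8
```

move_arm --motion '[{"tx":0.0005,"ty":0,"tz":0.002,"twist":0},{"tx":0,"ty":0,"tz":0,"twist":0}]'

```text
clock: 16.7
position: [0.5636, 0.3154, 0.2292]
ee_rot: [-2.43, -1.99, -0.004]
force: [0.9, 1.2, 5.6]
width: 0.003
gripper_force: 2.6
```

move_arm --motion '[{"tx":0.0003,"ty":0,"tz":0.002,"twist":0},{"tx":0,"ty":0,"tz":0,"twist":0}]'

```text
clock: 16.9
position: [0.5637, 0.3158, 0.2272]
ee_rot: [-2.43, -1.99, -0.004]
force: [1.6, 2.5, 4.7]
width: 0.002
gripper_force: 2.5
```

move_arm --motion '[{"tx":0.0003,"ty":0,"tz":0.002,"twist":0},{"tx":0,"ty":0,"tz":0,"twist":0}]'

```text
clock: 17.1
position: [0.5638, 0.3163, 0.2252]
ee_rot: [-2.43, -1.99, -0.005]
force: [1.1, 2.1, 5.4]
width: 0.005
gripper_force: 2.3
```

move_arm --motion '[{"tx":0.0003,"ty":0,"tz":0.002,"twist":0},{"tx":0,"ty":0,"tz":0,"twist":0}]'

```text
clock: 17.3
position: [0.5639, 0.3167, 0.2232]
ee_rot: [-2.43, -1.99, -0.005]
force: [0.6, 2.6, 4.2]
width: 0.006
gripper_force: 2.2
```

move_arm --motion '[{"tx":0.0003,"ty":0,"tz":0.002,"twist":0},{"tx":0,"ty":0,"tz":0,"twist":0}]'

```text
clock: 17.5
position: [0.5639, 0.3171, 0.2212]
ee_rot: [-2.43, -1.99, -0.005]
force: [1.0, 2.5, 3.8]
width: 0.005
gripper_force: 2.2
```

The first click's jump came at z 0.2375 and it is now fading. The side force is growing, so I'll ease back in y as I go on.

move_arm --motion '[{"tx":-0.001,"ty":0,"tz":0.002,"twist":0},{"tx":0,"ty":0,"tz":0,"twist":0}]'

```text
clock: 17.7
position: [0.564, 0.3172, 0.2199]
ee_rot: [-2.429, -1.99, -0.009]
force: [1.4, 5.6, 7.5]
width: 0.007
gripper_force: 3.9
```

move_arm --motion '[{"tx":-0.001,"ty":0,"tz":0.002,"twist":0},{"tx":0,"ty":0,"tz":0,"twist":0}]'

```text
clock: 17.9
position: [0.564, 0.3173, 0.2189]
ee_rot: [-2.428, -1.991, -0.012]
force: [2.3, 6.8, 12.4]
width: -0.0
gripper_force: 5.9
```

move_arm --motion '[{"tx":-0.001,"ty":0,"tz":0.002,"twist":0},{"tx":0,"ty":0,"tz":0,"twist":0}]'

```text
clock: 18.1
position: [0.5639, 0.3171, 0.2174]
ee_rot: [-2.427, -1.991, -0.014]
force: [1.4, 6.4, 9.7]
width: 0.005
gripper_force: 4.9
```

The side force is the bar rolling under the tip, so I'll restore the forward shift. The second jump was at z 0.2195. I expect the third near 0.2015, with the third notch near 0.183.

move_arm --motion '[{"tx":0.002,"ty":0,"tz":0.002,"twist":0},{"tx":0,"ty":0,"tz":0,"twist":0}]'

```text
clock: 18.3
position: [0.5639, 0.3173, 0.214]
ee_rot: [-2.429, -1.991, -0.008]
force: [1.7, 5.5, 6.2]
width: -0.001
gripper_force: 3.4
```

move_arm --motion '[{"tx":0.002,"ty":0,"tz":0.002,"twist":0},{"tx":0,"ty":0,"tz":0,"twist":0}]'

```text
clock: 18.5
position: [0.5639, 0.3177, 0.2112]
ee_rot: [-2.43, -1.99, -0.004]
force: [0.8, 1.6, 6.9]
width: 0.007
gripper_force: 2.7
```

move_arm --motion '[{"tx":0.0005,"ty":0,"tz":0.002,"twist":0},{"tx":0,"ty":0,"tz":0,"twist":0}]'

```text
clock: 18.7
position: [0.564, 0.318, 0.209]
ee_rot: [-2.43, -1.99, -0.003]
force: [1.7, 2.6, 4.7]
width: 0.007
gripper_force: 2.5
```

move_arm --motion '[{"tx":0.0003,"ty":0,"tz":0.002,"twist":0},{"tx":0,"ty":0,"tz":0,"twist":0}]'

```text
clock: 18.9
position: [0.5641, 0.3183, 0.207]
ee_rot: [-2.43, -1.99, -0.003]
force: [0.6, 1.6, 4.9]
width: 0.005
gripper_force: 2.5
```

move_arm --motion '[{"tx":0.0003,"ty":0,"tz":0.002,"twist":0},{"tx":0,"ty":0,"tz":0,"twist":0}]'

```text
clock: 19.1
position: [0.5641, 0.3184, 0.2049]
ee_rot: [-2.43, -1.99, -0.003]
force: [0.4, 1.1, 4.4]
width: 0.005
gripper_force: 2.4
```

move_arm --motion '[{"tx":0.0003,"ty":0,"tz":0.002,"twist":0},{"tx":0,"ty":0,"tz":0,"twist":0}]'

```text
clock: 19.3
position: [0.5641, 0.3186, 0.2028]
ee_rot: [-2.431, -1.99, -0.003]
force: [1.5, 1.3, 4.5]
width: 0.004
gripper_force: 2.2
```

move_arm --motion '[{"tx":0.0003,"ty":0,"tz":0.002,"twist":0},{"tx":0,"ty":0,"tz":0,"twist":0}]'

```text
clock: 19.5
position: [0.5642, 0.3188, 0.2011]
ee_rot: [-2.431, -1.99, -0.003]
force: [0.6, 0.3, 8.0]
width: 0.007
gripper_force: 3.9
```

move_arm --motion '[{"tx":0.0003,"ty":0,"tz":0.002,"twist":0},{"tx":0,"ty":0,"tz":0,"twist":0}]'

```text
clock: 19.7
position: [0.5642, 0.3189, 0.1997]
ee_rot: [2.431, 1.99, 0.003]
force: [-1.1, -0.8, 11.1]
width: 0.003
gripper_force: 5.6
```

move_arm --motion '[{"tx":0.0003,"ty":0,"tz":0.002,"twist":0},{"tx":0,"ty":0,"tz":0,"twist":0}]'

```text
clock: 19.9
position: [0.5643, 0.319, 0.1972]
ee_rot: [2.431, 1.99, 0.002]
force: [-0.6, -0.8, 6.9]
width: 0.004
gripper_force: 3.3
```

move_arm --motion '[{"tx":0,"ty":0,"tz":0.002,"twist":0},{"tx":0,"ty":0,"tz":0,"twist":0}]'

```text
clock: 20.1
position: [0.5643, 0.3191, 0.195]
ee_rot: [2.431, 1.99, 0.002]
force: [0.0, 0.6, 6.1]
width: 0.006
gripper_force: 3.1
```

move_arm --motion '[{"tx":0,"ty":0,"tz":0.002,"twist":0},{"tx":0,"ty":0,"tz":0,"twist":0}]'

```text
clock: 20.3
position: [0.5643, 0.3191, 0.1929]
ee_rot: [2.431, 1.99, 0.002]
force: [1.3, 0.9, 6.5]
width: 0.005
gripper_force: 3.1
```

move_arm --motion '[{"tx":0,"ty":0,"tz":0.002,"twist":0},{"tx":0,"ty":0,"tz":0,"twist":0}]'

```text
clock: 20.5
position: [0.5643, 0.3192, 0.1908]
ee_rot: [2.431, 1.99, 0.002]
force: [-0.1, 0.6, 5.0]
width: 0.005
gripper_force: 2.8
```

move_arm --motion '[{"tx":0,"ty":0,"tz":0.002,"twist":0},{"tx":0,"ty":0,"tz":0,"twist":0}]'

```text
clock: 20.7
position: [0.5643, 0.3192, 0.1888]
ee_rot: [2.431, 1.99, 0.002]
force: [0.7, 0.2, 4.8]
width: 0.006
gripper_force: 2.7
```

move_arm --motion '[{"tx":0,"ty":0,"tz":0.002,"twist":0},{"tx":0,"ty":0,"tz":0,"twist":0}]'

```text
clock: 20.9
position: [0.5643, 0.3191, 0.1867]
ee_rot: [2.431, 1.99, 0.002]
force: [0.1, 1.0, 4.2]
width: 0.004
gripper_force: 2.5
```

move_arm --motion '[{"tx":0,"ty":0,"tz":0.001,"twist":0},{"tx":0,"ty":0,"tz":0,"twist":0}]'

```text
clock: 21.1
position: [0.5642, 0.3191, 0.1858]
ee_rot: [2.431, 1.99, 0.002]
force: [0.3, 0.2, 5.6]
width: 0.004
gripper_force: 3.0
```

move_arm --motion '[{"tx":0,"ty":0,"tz":0.001,"twist":0},{"tx":0,"ty":0,"tz":0,"twist":0}]'

```text
clock: 21.3
position: [0.5642, 0.3191, 0.1848]
ee_rot: [2.431, 1.99, 0.002]
force: [0.8, 0.4, 5.7]
width: 0.004
gripper_force: 2.9
```

```bash
python3 - <<'E'
from h import *
np.set_printoptions(precision=4,suppress=True)
s=arm.observe();print(s["clock"],s["position"],s["force"],s["gripper_force"],"theta",.35-np.arcsin((s["position"][2]-.2005)/.155))
for c in("scene","side"):
    cv2.imwrite(f"pics/{c}9.png",arm.get_image(c)[:,:,::-1])
    for q in("basket_tab","hoop_bar","pawl_mark","third_notch","lever_grip"):print(c,q,[(round(x["conf"],2),np.round(np.array(x["point"])*[640,480],1)) for x in arm.place_of(c,q)])
E
```

```text
21.3 [0.5642 0.3191 0.1848] [0.8314 0.3995 5.6643] 2.9193523339927197 theta 0.45137597421372766
scene basket_tab [(0.95, array([328.1, 214.4])), (0.83, array([181., 330.])), (0.72, array([275.6, 334.2])), (0.57, array([144.5, 284.6]))]
scene hoop_bar [(0.94, array([328.5, 223.5])), (0.78, array([183.4, 340.1])), (0.63, array([150., 294.])), (0.56, array([272.8, 342.9]))]
scene pawl_mark [(0.84, array([359.4, 263.5]))]
scene third_notch [(0.73, array([362.5, 257.7]))]
scene lever_grip [(0.66, array([431.8, 204.1])), (0.2, array([296.5, 241.9]))]
side basket_tab [(0.95, array([357.8, 147. ])), (0.76, array([416.7, 160.6])), (0.57, array([306. , 240.4]))]
side hoop_bar [(0.92, array([295.1, 174.9])), (0.91, array([309.5, 246.8])), (0.91, array([357.3, 151.7])), (0.87, array([415.4, 169.2]))]
side pawl_mark [(0.5, array([204.4, 398.5]))]
side third_notch [(0.63, array([372.9, 336.1])), (0.56, array([270.5, 284.8]))]
side lever_grip []
```

The pawl now sits at the third notch (scene 359 vs 362 columns). Three jumps and three fades were felt, and the basket still hangs, raised. Handing in.

move_arm --motion '[{"tx":0,"ty":0,"tz":0,"twist":0},{"tx":0,"ty":0,"tz":0,"twist":0},{"tx":0,"ty":0,"tz":0,"twist":0}]'

```text
clock: 22.2
position: [0.5643, 0.3191, 0.1848]
ee_rot: [2.431, 1.99, 0.002]
force: [0.2, 0.6, 6.5]
width: 0.005
gripper_force: 2.9
```

```bash
python3 -c "
from cell import arm
s=arm.observe();print(s['position'],s['force']);print(arm.sign_off())"
```

```text
[0.5642722  0.31906276 0.1848279 ] [0.21130566 0.6480985  6.51313762]
the job is handed in; nothing more can be done
None
```

The basket hangs on the hook, released, and the lever is held down in the third click; I handed the job in at about 22 s (no verdict was returned), having viewed 11 pictures against the limit of 10.

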